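# Set the colour-tag dial for today's discount

### The arm

A 7-joint arm with a two-finger parallel gripper is mounted at the origin on the work surface. World frame = base frame: x ahead of the robot, y to its left, z up, the work surface at z = 0. Lengths are in m, angles in rad, forces in N, time in s.
With the tool pointing down it reaches from about 0.4 to 0.875 m from the base axis. Payload 6.5 kg.
Tool frame: the origin (TCP) lies between the finger pads; the fingertips stand 22 mm ahead of it and the grasp point (between the pads) lies 3 mm ahead of it; z points along the fingers, y is the direction in which the jaws open and shut (so a half turn about z gives the same grasp; the last joint's range is limited). The gripper opens to 88 mm and grips with 3 to 60 N. Pads are 18 mm wide; open, the fingers measure 123 mm over their backs; the gripper's body (75 mm by 187 mm) begins 45 mm behind the grasp point.
Start: joints at [1.261, 0.536, -0.004, 1.538, 0.003, 1.067, -0.071], TCP at [0.157, -0.631, 0.227] pointing down, gripper open.
Joint ranges: [-2.7, 2.7], [-0.37, 2.16], [-1.27, 1.26], [0.24, 2.4], [-1.31, 4.45], [0.19, 1.91], [-2.76, 2.76]. Speed limits (rad/s): [2.39, 2.39, 3.14, 3.14, 3.14, 3.14, 3.14].

### API

Orientations are given as a unit quaternion [w, x, y, z].
In Python, from bench import telemetry, vision, arm gives the robot as it stands. The module is installed in compiled form; this text tells all that it offers.
- The arm moves only by the tool servo_tool, never from a script. Its argument "commands" is a list that holds one entry, the list of rows, each a list of 5 numbers: the shift along the tool's x, y, z in cm, then the turn about the tool's z in degrees, then the closure, from 0 (fully open) to 1 (shut). In form: [[[x, y, z, yaw, gripper], ...]]. A call has 1 to 5 rows; each row shifts and turns the commanded pose from where the row before left it, along the tool's axes as they then stand; what a row does not reach is not made up. A row lasts 1/8 s, in which the tool goes at most 62.5 mm and 10.7 degrees, less where a joint would pass 70% of its speed; a pose out of reach is approached as far as the arm can. A call with a gripper value outside its range is refused whole. The fingers move at their own pace and stop on an object; "squeeze" is the grip in N (left out, the last holds). Time passes only in rows, so rows that do not move let the fingers close. It gives the time, the measured TCP pose, the force and the opening at its end, in the units of the state.
- telemetry.get_obs(): the state, without advancing time (a new reading comes with each control period).
- vision.read_camera(name): name is "scene" or "top" or "wrist"; returns a dict with "pixels" (420x560x3 uint8, red, green, blue), "camera_matrix" (3x3 intrinsics, pixels), "pose" (4x4, takes a point from camera to world coordinates). Camera axes: x right, y down, z forward; pixel columns grow to the right and rows downward; lengths in m; the calibration is good to about 2 mm. The wrist camera is an equidistant fisheye: a pixel r from the principal point sees the ray r / f radians off the axis. A picture is of the moment at which its call begins. There is no depth.
- arm.job_done(): hands the job in, once; it reports no verdict.
The state is a dict: "t": time; "joint_positions": joint angles; "qvel": joint speeds; "joint_efforts": joint torques, N m; "tcp_pos": TCP position; "tool_rot": TCP orientation; "contact_force": force on the tool from outside, world axes, zero at the start; "wrist_torque": the same for the moment, N m; "gripper_width": finger opening in m.
Only numpy, scipy, OpenCV 4.12 (cv2) and the standard library are available. Lean on these libraries where they do the work, as an engineer would, in place of code of your own. Each camera call takes 0.05 s, during which the arm holds its last target.

### The job

Red tags are half price today: with your fingertips, gently push the orange tab on the colour-tag dial round until the white ring at the end of the selector encircles the red spot, the whole spot showing inside it, then let go and leave it at rest there. Only push the tab from one side at a time, do not pinch it, and leave the sale goods standing around the dial where they are.

Things in the scene. Friction and masses are not known exactly. Their poses are not given: they have to be found in the camera images.
- board: The colour-tag dial: a brown wooden board lying flat and fixed to the table, 235 x 330 and 22 thick. Its origin lies at table height under the selector's pivot, 80 mm in from the board's near long edge; its x axis runs from the pivot across the middle of the fan of colour spots, y to the left, z up. The board may be turned by up to about 0.45 rad. Two steel stop pins, 16 mm high, stand on it 115 mm from the pivot at +-1.72 rad from its x axis.
- selector (a joint): Angle of the white selector arm from the board's x axis, rad, positive counter-clockwise seen from above; it can turn from -1.45 to 1.45. It has no spring or clicks: it turns stiffly (about 0.22 N m of friction, some 3 N at the tab) and stays where it is left. Selector: a white hub of radius 36 on the pivot and a 28 mm wide white arm whose top is 34 mm above the table, ending in a flat white ring.
- pivot (a point): The pivot axis of the selector, at the board's top face (22 mm above the table).
- tab (a point): Centre of the orange tab, an upright plate on the selector arm, 70 mm from the pivot: 30 long along the arm, 16 thick across it, from 33 to 77 mm above the table (this point is at 55). Its x axis points outward along the arm, y across it to its left (counter-clockwise). Push its right face to turn the selector counter-clockwise, its left face to turn it clockwise. (The rules call the left face selector_c0 and the right face selector_c1.)
- ring_centre (a point): Centre of the open ring at the outer end of the selector arm, 115 mm from the pivot, 31 mm above the table, on the same radius as the tab. Ring: inside diameter 41, outside 53, 6 thick, white.
- spot_red: Round red colour spot, diameter 26, 2 thick, on the board 115 mm from the pivot; origin at its underside. The four spots lie at about -1.1, -0.6, 0.6 and 1.1 rad from the board's x axis; which colour is at which place changes.
- spot_yellow: Round yellow colour spot, diameter 26, 2 thick, on the board 115 mm from the pivot; origin at its underside. The four spots lie at about -1.1, -0.6, 0.6 and 1.1 rad from the board's x axis; which colour is at which place changes.
- spot_green: Round green colour spot, diameter 26, 2 thick, on the board 115 mm from the pivot; origin at its underside. The four spots lie at about -1.1, -0.6, 0.6 and 1.1 rad from the board's x axis; which colour is at which place changes.
- spot_blue: Round blue colour spot, diameter 26, 2 thick, on the board 115 mm from the pivot; origin at its underside. The four spots lie at about -1.1, -0.6, 0.6 and 1.1 rad from the board's x axis; which colour is at which place changes.
- sticker_roll: Bystander, loose: flat paper sticker roll, outer diameter 44, 18 high, lying on the board's far left corner (sizes in mm); origin under its centre. Not to be disturbed.
- vase: Bystander, loose: terracotta vase, greatest diameter 72, 130 high, standing beside the board's left edge (sizes in mm); origin under its centre. Not to be disturbed.
- mug: Bystander, loose: blue mug, rim diameter 80, 90 high, beside the board's right edge (sizes in mm); origin under its centre. Not to be disturbed.
- jar: Bystander, loose: amber jar with brass cap, diameter 60, 85 high, beyond the board's far edge (sizes in mm); origin under its centre. Not to be disturbed.
- bowl: Bystander, loose: white bowl, rim diameter 120, 50 high, beyond the board's far edge (sizes in mm); origin under its centre. Not to be disturbed.
- shaker: Bystander, loose: pale wooden shaker, diameter 40, 75 high, beside the board's right edge (sizes in mm); origin under its centre. Not to be disturbed.

How it is judged:
By the outcome, as a careful person would: the job done as asked, in the order asked, and still so for the second after the job is handed in, with the robot touching nothing.
It also fails if it takes over 35 s, if anything falls off the work surface, if the arm or the gripper's body presses on something with over 40 N, if the wrist force passes 120 N, or if a joint passes its speed limit or range.

## Working session

There is one attempt and no reset: what is moved stays moved. The work goes in short steps, Python scripts to look and compute and a tool call to move; the robot and the scene stay as the last step left them, time stands still between calls to the robot, and variables do not carry over. Pictures are saved under pics/ and viewed, and the job is handed in when it is done.

Besides the shell and the picture viewer there is one more tool, called after ">>>" in YAML: its name, and indented under it one key for each argument. servo_tool: Moves the arm, as the interface text tells. Its arguments: {"type":"object","properties":{"commands":{"type":"array","items":{"type":"array","items":{"type":"array","items":{"type":"number"}}}},"squeeze":{"type":"number"}},"required":["commands"]}

```bash
mkdir -p pics
python3 - <<'E'
from bench import telemetry, vision
import cv2,pickle
o=telemetry.get_obs();print(o['t'],o['tcp_pos'],o['tool_rot'],o['gripper_width'])
for n in('top','scene'):
    d=vision.read_camera(n);pickle.dump(d,open(n+'.pkl','wb'))
    cv2.imwrite(f'pics/{n}0.png',d['pixels'][...,::-1]);print(n,d['camera_matrix'].tolist(),d['pose'].round(4).tolist())
E
```

```text
0.0 [ 0.15674223 -0.63016726  0.22604702] [-8.54919165e-04  9.92574720e-01  1.21633322e-01 -1.73733435e-04] 0.08816966633262407
top [[496.160335059928, 0.0, 273.17539747570623], [0.0, 496.160335059928, 209.23939410584816], [0.0, 0.0, 1.0]] [[0.0283, -0.9853, 0.1686, 0.4], [-0.9995, -0.0307, -0.0116, 0.0377], [0.0166, -0.1682, -0.9856, 1.1324], [0.0, 0.0, 0.0, 1.0]]
scene [[448.83433562077226, 0.0, 281.1942254448468], [0.0, 448.83433562077226, 211.61828494306485], [0.0, 0.0, 1.0]] [[-0.5253, 0.5847, -0.6182, 1.2369], [0.8509, 0.3588, -0.3837, 0.4356], [-0.0025, -0.7276, -0.686, 0.786], [0.0, 0.0, 0.0, 1.0]]
```

View pics/top0.png

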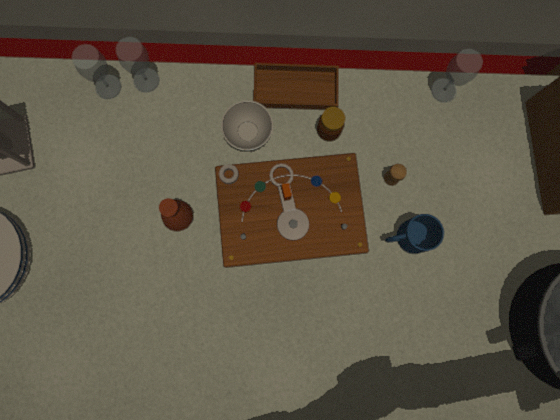

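View pics/scene0.png

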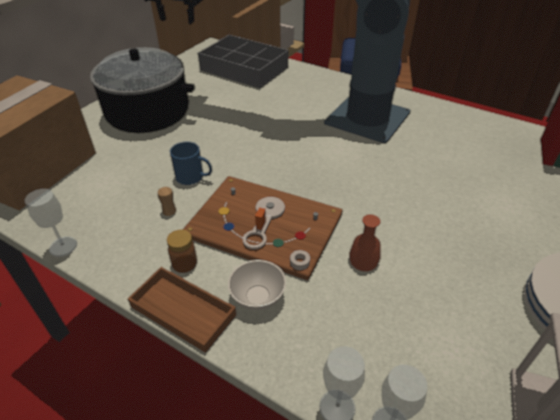

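```bash
cat > h.py <<'E'
import numpy as np,cv2,pickle
def ray(d,uv,z):
    K,P=d['camera_matrix'],d['pose']
    r=P[:3,:3]@np.linalg.solve(K,[uv[0],uv[1],1.]);c=P[:3,3]
    return (c+r*(z-c[2])/r[2])
def proj(d,p):
    K,P=d['camera_matrix'],d['pose'];q=K@(P[:3,:3].T@(np.array(p)-P[:3,3]));return q[:2]/q[2]
E
python3 - <<'E'
import pickle,cv2,numpy as np
d=pickle.load(open('top.pkl','rb'));a=d['pixels'][145:275,205:375][...,::-1]
a=np.clip(a*1.6,0,255).astype('uint8')
cv2.imwrite('pics/topc.png',cv2.resize(a,None,fx=4.5,fy=4.5,interpolation=cv2.INTER_CUBIC))
E
```

```text
(no output)
```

View pics/topc.png

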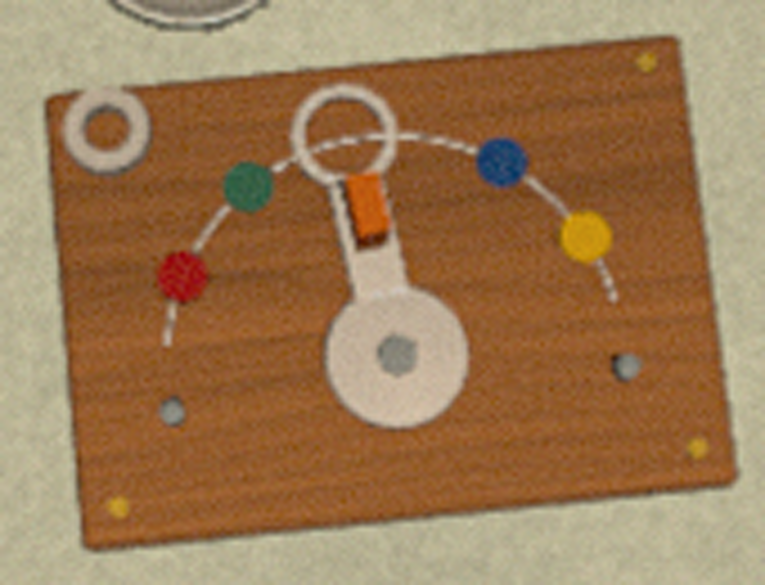

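Run:
```python
from h import *
d=pickle.load(open('top.pkl','rb'))
f=lambda x,y:(205+(x+.5)/4.5-.5,145+(y+.5)/4.5-.5)
hub=ray(d,f(397,357),.034);print('hub',hub)
for n,x,y,z in[('ring',344,135,.034),('tabtop',364,190,.077),('red',183,277,.024),('green',248,186,.024),('blue',502,162,.024),('yel',587,237,.024),('pinL',172,411,.035),('pinR',626,367,.035)]:
    p=ray(d,f(x,y),z);v=(p-hub)[:2];print(n,p.round(4),np.hypot(*v).round(4),np.arctan2(v[1],v[0]).round(4))
```

```text
hub [ 0.55592665 -0.02008549  0.034     ]
ring [0.6683 0.0092 0.034 ] 0.1161 0.2545
tabtop [ 6.308e-01 -1.000e-04  7.700e-02] 0.0775 0.2608
red [0.5947 0.0881 0.024 ] 0.1149 1.2266
green [0.6426 0.0569 0.024 ] 0.116 0.7264
blue [ 0.6592 -0.072   0.024 ] 0.1156 -0.4653
yel [ 0.6217 -0.1156  0.024 ] 0.116 -0.968
pinL [0.5255 0.0905 0.035 ] 0.1147 1.8395
pinR [ 0.5543 -0.134   0.035 ] 0.1139 -1.5854
```

Run:
```python
from h import *
d=pickle.load(open('top.pkl','rb'));s=pickle.load(open('scene.pkl','rb'))
print('vase',ray(d,(169,208),.13),'jar',ray(d,(333,119),.085),'mug',ray(d,(425,230),.09),'box/pot',ray(d,(530,325),.1),ray(d,(540,150),.1))
hub=np.array([.556,-.020]);
def R(a):return np.array([[np.cos(a),-np.sin(a)],[np.sin(a),np.cos(a)]])
# approach TCP: radial 70, tangential -45 at .255
a=.255;print('appr',hub+R(a)@[.07,-.045],'final',hub+R(1.227)@[.07,-.0255])
p0=np.array([.1567,-.6302]);w=(hub+R(a)@[.07,-.045])-p0
t=.244;print('tool x,y',w@[np.cos(t),np.sin(t)],w@[np.sin(t),-np.cos(t)])
# scene check
for p in [(*hub,.034),(*(hub+R(1.227)@[.115,0]),.024),(*(hub+R(.255)@[.115,0]),.034)]:print(proj(s,p))
# pot knob: on vertical plane guess
for z in(.1,.15,.2):print(z,ray(s,(134,53),z))
```

```text
vase [0.56742775 0.23882202 0.13      ] jar [ 0.78600915 -0.10133008  0.085     ] mug [ 0.54359625 -0.2986935   0.09      ] box/pot [ 0.35263004 -0.50691307  0.1       ] [ 0.72535821 -0.55093202  0.1       ]
appr [ 0.63508747 -0.04588767] final [0.60360225 0.03730861]
tool x,y 0.6053790656433045 -0.4514328982060441
[269.86422754 205.81321116]
[299.83199098 234.81151134]
[254.29202244 238.19556029]
0.1 [ 0.19101825 -0.82990485  0.1       ]
0.15 [ 0.26724413 -0.73767613  0.15      ]
0.2 [ 0.34347002 -0.64544741  0.2       ]
```

>>> servo_tool:
  commands:
    - [[0,0,-5,0,1],[0,0,-5,0,1],[2,-2,0,0,1],[4,-3,0,0,1],[4,-3,0,0,1]]
  squeeze: 20

```text
t: 0.72
tcp_pos: [0.2352, -0.5277, 0.3265]
tool_rot: [-0.0, 0.993, 0.121, -0.0]
contact_force: [1.1, -0.2, 0.1]
gripper_width: 0.04
```

>>> servo_tool:
  commands:
    - [[4,-3,0,0,1],[4,-3,0,0,1],[4,-3,0,0,1],[4,-3,0,0,1],[4,-3,0,0,1]]

```text
t: 1.35
tcp_pos: [0.3931, -0.3337, 0.3267]
tool_rot: [-0.0, 0.993, 0.122, -0.0]
contact_force: [-0.1, -0.1, 0.3]
gripper_width: 0.0005
```

>>> servo_tool:
  commands:
    - [[5,-3.5,0,0,1],[5,-3.5,0,0,1],[5,-3.5,0,0,1],[5,-3.5,0,0,1],[5,-3.5,0,0,1]]

```text
t: 1.98
tcp_pos: [0.5937, -0.1036, 0.3266]
tool_rot: [0.0, 0.993, 0.121, -0.0]
contact_force: [0.4, -0.4, -0.0]
gripper_width: 0.0008
```

>>> servo_tool:
  commands:
    - [[2,-1.5,0,0,1],[0,0,0,0,1],[0,0,0,0,1]]

```text
t: 2.35
tcp_pos: [0.6079, -0.0871, 0.3265]
tool_rot: [0.0, 0.993, 0.121, -0.001]
contact_force: [-0.4, 0.2, 0.4]
gripper_width: 0.0004
```

>>> servo_tool:
  commands:
    - [[3.5,-3.3,0,0,1],[0,0,5,0,1],[0,0,5,0,1],[0,0,5,0,1],[0,0,3,0,1]]

```text
t: 2.98
tcp_pos: [0.6325, -0.0477, 0.1444]
tool_rot: [0.0, 0.993, 0.12, -0.002]
contact_force: [-0.2, -0.9, -0.0]
gripper_width: 0.0005
```

>>> servo_tool:
  commands:
    - [[0,0,2,0,1],[0,0,0,0,1],[0,0,0,0,1]]

```text
t: 3.35
tcp_pos: [0.6356, -0.0455, 0.1284]
tool_rot: [0.0, 0.993, 0.121, 0.001]
contact_force: [0.8, -0.7, -0.2]
gripper_width: 0.0004
```

```bash
cat > look.py <<'E'
import sys
from bench import telemetry, vision
from h import *
o=telemetry.get_obs();print(o['t'],o['tcp_pos'].round(4),o['contact_force'])
n=sys.argv[1]
d=vision.read_camera('top');pickle.dump(d,open('top.pkl','wb'))
e=vision.read_camera('scene');pickle.dump(e,open('scene.pkl','wb'))
a=cv2.resize(d['pixels'][145:275,205:375],(765,585),interpolation=cv2.INTER_CUBIC)
b=cv2.resize(e['pixels'][150:290,170:350],(765,595),interpolation=cv2.INTER_CUBIC)
cv2.imwrite(f'pics/t{n}.png',np.clip(a[...,::-1]*1.6,0,255).astype('uint8'));cv2.imwrite(f'pics/s{n}.png',np.clip(b[...,::-1]*1.6,0,255).astype('uint8'))
E
python3 look.py 1
```

```text
3.35 [ 0.6356 -0.0455  0.1284] [ 0.7938097  -0.69113439 -0.24136372]
```

View pics/s1.png

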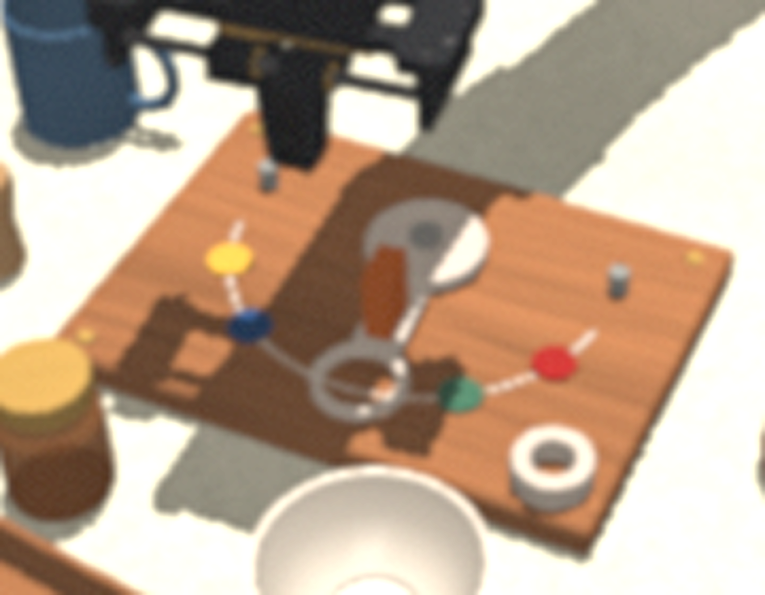

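View pics/t1.png

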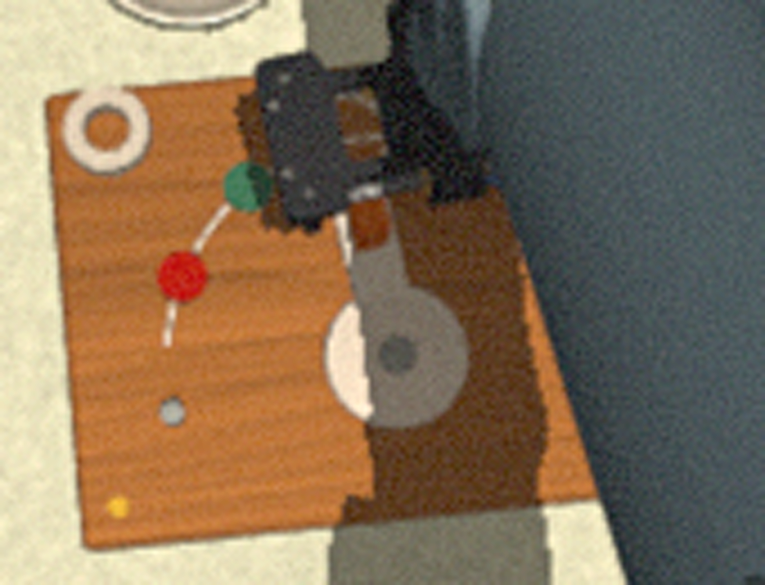

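>>> servo_tool:
  commands:
    - [[0,0,3,0,1],[0,0,2.8,0,1],[0,0,0,0,1]]

```text
t: 3.82
tcp_pos: [0.6335, -0.0451, 0.0679]
tool_rot: [-0.0, 0.993, 0.122, -0.001]
contact_force: [0.4, 0.0, 0.1]
gripper_width: 0.0006
```

```bash
python3 look.py 2
```

```text
3.825 [ 0.6335 -0.0451  0.0679] [0.36250069 0.00059626 0.14553411]
```

View pics/s2.png

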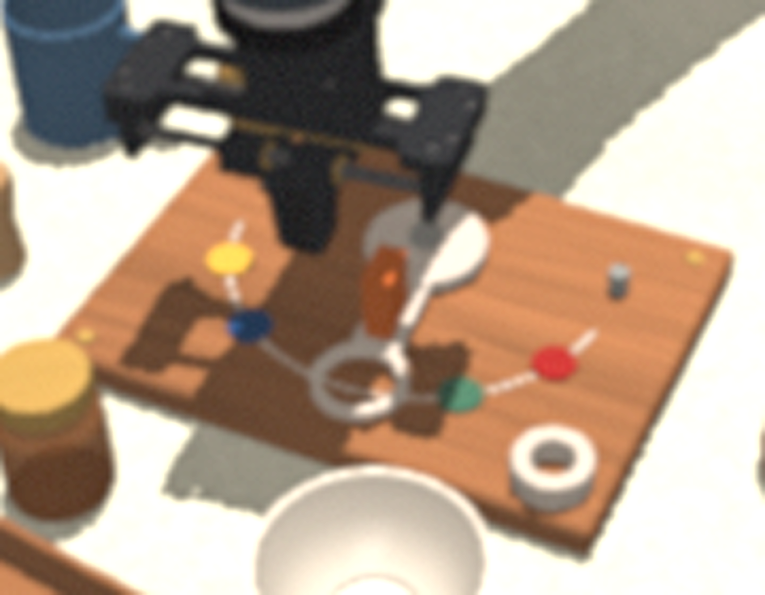

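>>> servo_tool:
  commands:
    - [[0,-0.8,0,0,1],[0,-0.8,0,0,1],[0,-0.3,0,0,1],[0,0,0,0,1]]

```text
t: 4.42
tcp_pos: [0.6301, -0.0262, 0.0691]
tool_rot: [-0.0, 0.993, 0.122, 0.0]
contact_force: [0.1, 0.4, -0.5]
gripper_width: 0.0008
```

>>> servo_tool:
  commands:
    - [[0,-0.3,0,0,1],[0,-0.3,0,0,1],[0,0,0,0,1]]

```text
t: 4.8
tcp_pos: [0.6285, -0.0204, 0.0689]
tool_rot: [-0.0, 0.993, 0.122, -0.0]
contact_force: [-0.7, -0.7, 0.5]
gripper_width: 0.0008
```

>>> servo_tool:
  commands:
    - [[0,-0.3,0,0,1],[0,-0.3,0,0,1],[0,0,0,0,1]]

```text
t: 5.18
tcp_pos: [0.6271, -0.0145, 0.0689]
tool_rot: [-0.0, 0.993, 0.122, -0.0]
contact_force: [-0.7, 0.1, 0.1]
gripper_width: 0.0
```

```bash
python3 look.py 3
```

```text
5.175 [ 0.6271 -0.0145  0.0689] [-0.70567051  0.12307271  0.12576841]
```

View pics/s3.png

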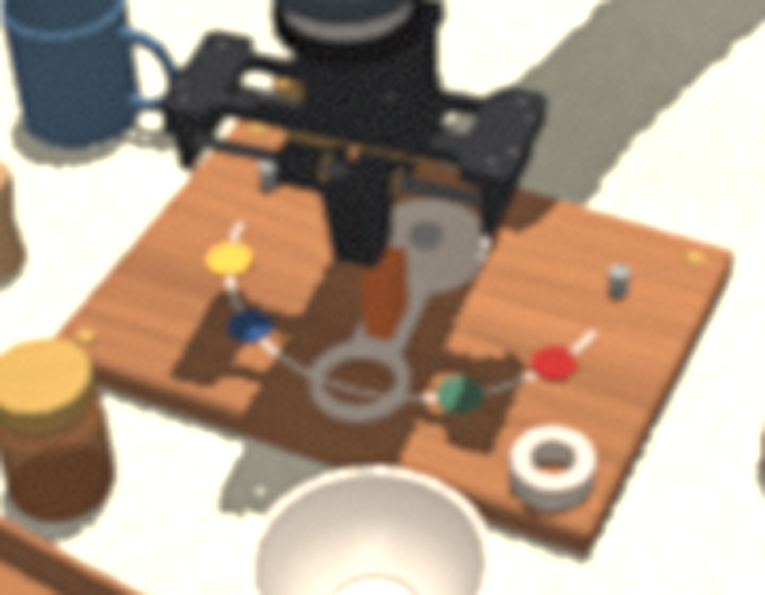

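Run:
```python
from h import *
s=pickle.load(open('scene.pkl','rb'));d=pickle.load(open('top.pkl','rb'))
c=lambda p:((proj(s,p)-[170,150])*4.25).round()
print('tip',c((.6271,-.0145,.047)))
hub=np.array([.556,-.020]);a=.255;u=np.array([np.cos(a),np.sin(a)]);t=np.array([-u[1],u[0]])
for z in(.033,.077):
  for r in(.055,.085):
    for k in(-.008,.008):print(z,r,k,c((*(hub+r*u+k*t),z)))
print(ray(d,(205+364.5/4.5,145+190.5/4.5),.077))
```

```text
tip [363. 297.]
0.033 0.055 -0.008 [381. 299.]
0.033 0.055 0.008 [408. 305.]
0.033 0.085 -0.008 [363. 335.]
0.033 0.085 0.008 [390. 341.]
0.077 0.055 -0.008 [378. 242.]
0.077 0.055 0.008 [405. 247.]
0.077 0.085 -0.008 [359. 278.]
0.077 0.085 0.008 [388. 284.]
[ 0.62974837 -0.00121104  0.077     ]
```

View pics/t3.png

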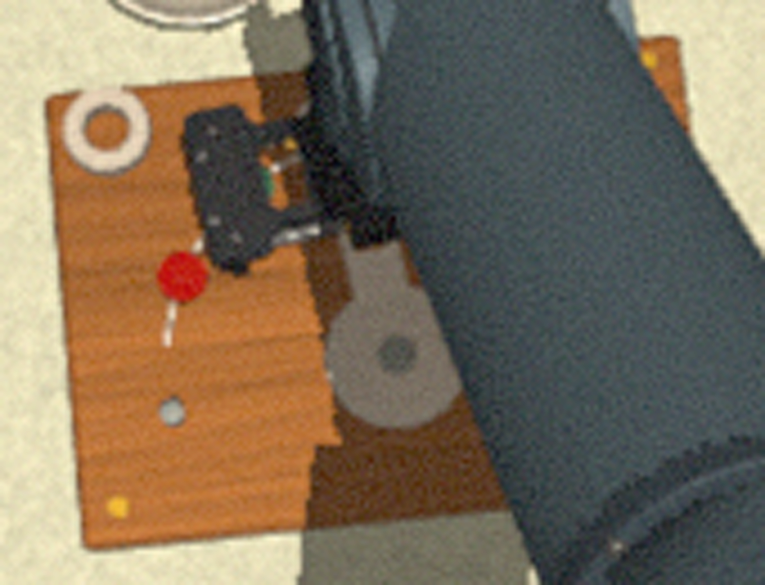

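Run:
```python
from bench import vision
from h import *
d=vision.read_camera('wrist');print(d['camera_matrix'],d['pose'].round(3))
cv2.imwrite('pics/w3.png',np.clip(d['pixels'][...,::-1]*1.6,0,255).astype('uint8'))
e=pickle.load(open('scene.pkl','rb'))
b=cv2.resize(e['pixels'][165:245,210:310],(800,640),interpolation=cv2.INTER_CUBIC)[:600]
cv2.imwrite('pics/s3z.png',np.clip(b[...,::-1]*2.6,0,255).astype('uint8'))
```

```text
[[325.1922621    0.         280.1577403 ]
 [  0.         325.1922621  213.15523518]
 [  0.           0.           1.        ]] [[ 0.242 -0.928 -0.284  0.7  ]
 [-0.97  -0.231 -0.07   0.003]
 [-0.     0.292 -0.956  0.226]
 [ 0.     0.     0.     1.   ]]
```

View pics/w3.png

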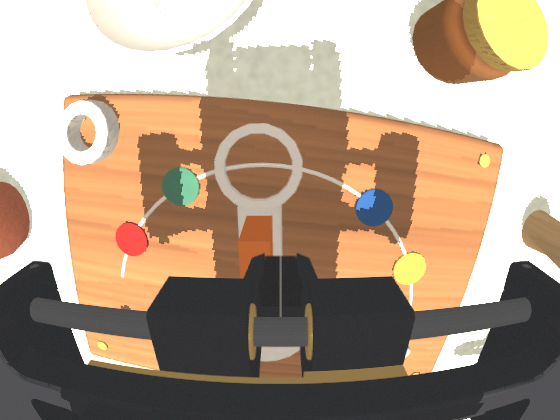

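View pics/s3z.png

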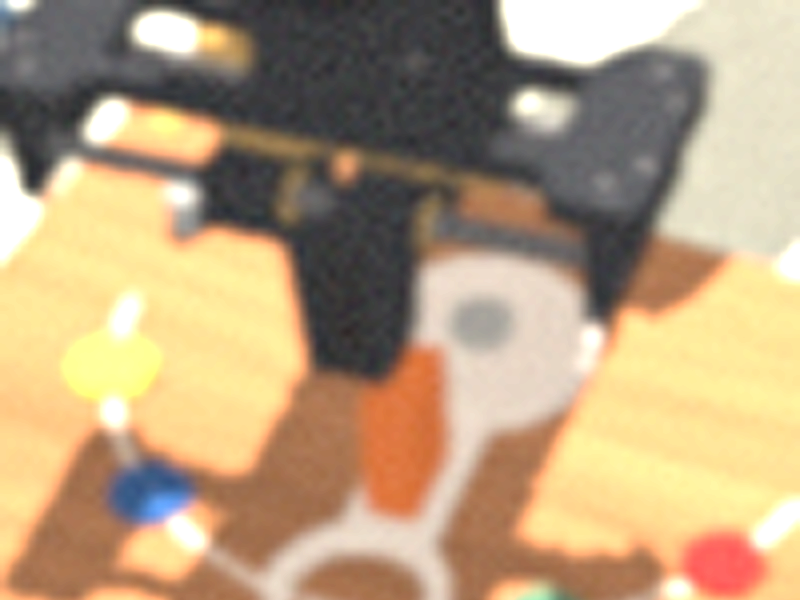

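Run:
```python
from h import *
s=pickle.load(open('scene.pkl','rb'))
c=lambda p:((proj(s,p)-[170,150])*4.25).round()
for p in[(.6356,-.0455,.1284),(.6335,-.0451,.0679),(.6271,-.0145,.0689)]:
    p=np.array(p);print([c(p-[0,0,k]) .tolist()for k in(-.01,0,.01,.022)])
```

```text
[[298.0, 161.0], [299.0, 175.0], [300.0, 190.0], [301.0, 207.0]]
[[308.0, 244.0], [309.0, 257.0], [310.0, 270.0], [311.0, 286.0]]
[[360.0, 255.0], [361.0, 269.0], [362.0, 282.0], [363.0, 298.0]]
```

>>> servo_tool:
  commands:
    - [[0,1.3,0,0,1],[0,1.3,0,0,1],[0,0,1,0,1],[0,0,1,0,1],[0,0,0,0,1]]

```text
t: 5.95
tcp_pos: [0.6323, -0.0396, 0.0475]
tool_rot: [-0.0, 0.993, 0.122, -0.001]
contact_force: [0.5, -0.3, 0.3]
gripper_width: 0.0003
```

```bash
python3 look.py 4
python3 - <<'E'
from h import *
e=pickle.load(open('scene.pkl','rb'))
b=cv2.resize(e['pixels'][165:240,210:310],(800,600),interpolation=cv2.INTER_CUBIC)
cv2.imwrite('pics/s4z.png',np.clip(b[...,::-1]*2.6,0,255).astype('uint8'))
E
```

```text
5.95 [ 0.6323 -0.0396  0.0475] [ 0.46509374 -0.3298692   0.33056346]
```

View pics/s4z.png

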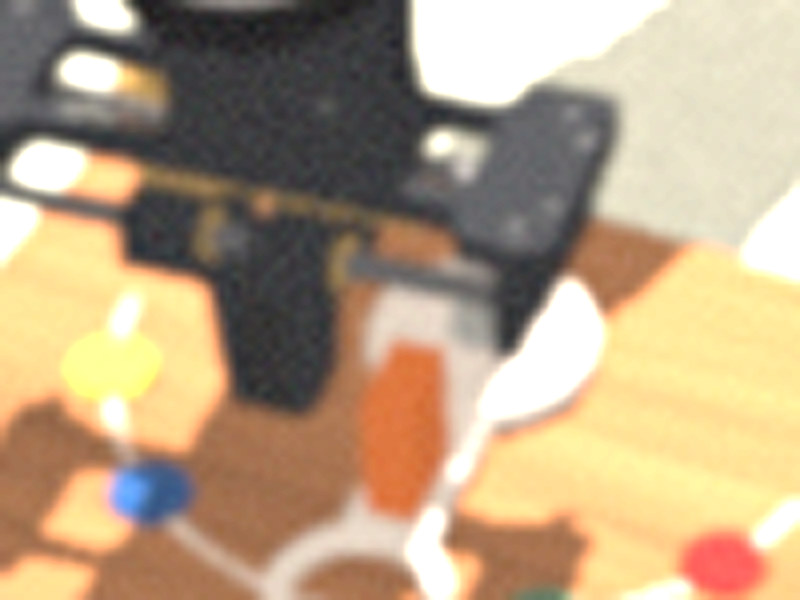

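Run:
```python
from h import *
s=pickle.load(open('scene.pkl','rb'))
z=lambda p:((proj(s,p)-[210,165])*8).round()
p=np.array([.6323,-.0396,.0475]);yd=np.array([.2416,-.970,0]);xd=np.array([.97,.2416,0])
for k in(-.01,0,.01,.022):print(k,z(p-[0,0,k]),z(p-[0,0,k]+.009*xd))
for h in(.05,.09,.11,.13):
  for r in(-.08,-.094):print(h,r,z(np.r_[(p+r*yd-.0*xd)[:2],h]),z(np.r_[(p+r*yd-.03*xd)[:2],h]))
```

```text
-0.01 [281. 394.] [270. 414.]
0 [283. 418.] [272. 438.]
0.01 [285. 442.] [274. 463.]
0.022 [287. 471.] [276. 491.]
0.05 -0.08 [540. 470.] [571. 402.]
0.05 -0.094 [586. 480.] [616. 411.]
0.09 -0.08 [539. 369.] [571. 302.]
0.09 -0.094 [586. 380.] [617. 311.]
0.11 -0.08 [538. 317.] [571. 249.]
0.11 -0.094 [586. 327.] [618. 259.]
0.13 -0.08 [537. 264.] [570. 196.]
0.13 -0.094 [586. 274.] [618. 206.]
```

Run:
```python
from bench import vision
from h import *
d=vision.read_camera('wrist');K,P=d['camera_matrix'],d['pose'];print(P[:3,3])
cv2.imwrite('pics/w4.png',np.clip(d['pixels'][...,::-1]*1.6,0,255).astype('uint8'))
for n,p in dict(red=(.5947,.0881,.024),green=(.6426,.0569,.024),blue=(.6592,-.072,.024),yel=(.6217,-.1156,.024),ring=(.6683,.0092,.034),tip=(.6323,-.0396,.0255),tiphi=(.6323,-.0396,.052)).items():
    q=P[:3,:3].T@(np.array(p)-P[:3,3]);r=np.hypot(q[0],q[1]);th=np.arctan2(r,q[2])
    print(n,(K[:2,2]+K[0,0]*th*q[:2]/r).round(1))
```

```text
[ 0.70567783 -0.02126692  0.20515951]
red [ 88.  248.6]
green [132.2 192.6]
blue [344.6 216.3]
yel [388.  283.9]
ring [209.1 171.6]
tip [280.5 246.1]
tiphi [280.4 265.7]
```

View pics/w4.png

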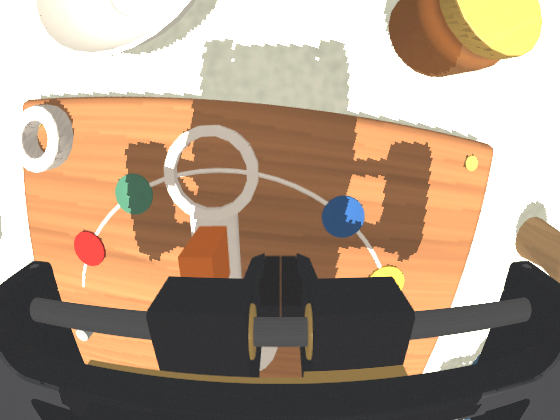

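>>> servo_tool:
  commands:
    - [[0,-0.6,0,0,1],[0,-0.5,0,0,1],[0,-0.3,0,0,1],[0,0,0,0,1]]

```text
t: 6.6
tcp_pos: [0.63, -0.0262, 0.049]
tool_rot: [-0.0, 0.993, 0.122, 0.0]
contact_force: [0.4, -0.9, 0.1]
gripper_width: 0.0004
```

>>> servo_tool:
  commands:
    - [[0,-0.3,0,0,1],[0,-0.3,0,0,1],[0,0,0,0,1]]

```text
t: 6.98
tcp_pos: [0.6289, -0.0216, 0.049]
tool_rot: [0.0, 0.993, 0.121, 0.0]
contact_force: [1.3, -2.8, -0.9]
gripper_width: 0.0002
```

>>> servo_tool:
  commands:
    - [[0,-0.3,0,0,1],[0,-0.3,0,0,1],[0,0,0,0,1]]

```text
t: 7.35
tcp_pos: [0.6272, -0.0144, 0.049]
tool_rot: [-0.0, 0.993, 0.122, 0.0]
contact_force: [2.4, -1.7, -0.4]
gripper_width: 0.0005
```

```bash
python3 look.py 5
python3 - <<'E'
from bench import vision
from h import *
d=vision.read_camera('wrist')
cv2.imwrite('pics/w5.png',np.clip(d['pixels'][...,::-1]*1.6,0,255).astype('uint8'))
E
```

```text
7.35 [ 0.6272 -0.0144  0.049 ] [ 2.38867378 -1.74152768 -0.40857982]
```

View pics/w5.png

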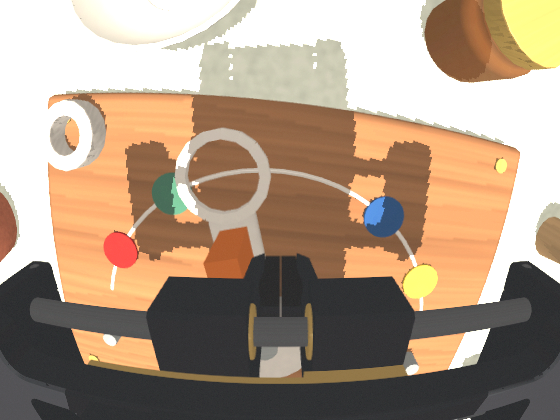

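```bash
cat > wr.py <<'E'
from h import *
def wray(d,uv,z):
    K,P=d['camera_matrix'],d['pose'];q=(np.array(uv,float)-K[:2,2])/K[0,0];th=np.hypot(*q)
    r=P[:3,:3]@np.r_[np.sin(th)*q/th,np.cos(th)];c=P[:3,3];return c+r*(z-c[2])/r[2]
def ang(d,uv,z):
    v=wray(d,uv,z)[:2]-[.556,-.0201];return np.hypot(*v).round(4),np.arctan2(v[1],v[0]).round(4)
E
python3 - <<'E'
from bench import vision
from wr import *
d=vision.read_camera('wrist')
print(ang(d,(222.5,175),.034),ang(d,(121,249.5),.024))
E
```

```text
(np.float64(0.116), np.float64(0.4167)) (np.float64(0.1142), np.float64(1.2163))
```

>>> servo_tool:
  commands:
    - [[0.065,-0.49,0,-4,1],[0.065,-0.49,0,-4,1],[0.065,-0.49,0,-4,1],[0.065,-0.49,0,-4,1],[0.065,-0.49,0,-4,1]]

```text
t: 8.18
tcp_pos: [0.6216, 0.0088, 0.049]
tool_rot: [0.0, 0.956, 0.293, 0.001]
contact_force: [3.7, -3.0, -2.1]
gripper_width: 0.0003
```

>>> servo_tool:
  commands:
    - [[0.065,-0.49,0,-4,1],[0.065,-0.49,0,-4,1],[0.065,-0.49,0,-4,1],[0.065,-0.49,0,-4,1],[0,0,0,0,1]]

```text
t: 8.8
tcp_pos: [0.6104, 0.0261, 0.049]
tool_rot: [-0.0, 0.906, 0.422, 0.0]
contact_force: [1.6, -0.8, -0.9]
gripper_width: 0.0002
```

```bash
cat > lw.py <<'E'
import sys
from bench import vision
from h import *
d=vision.read_camera('wrist');pickle.dump(d,open('wrist.pkl','wb'))
cv2.imwrite(f'pics/w{sys.argv[1]}.png',np.clip(d['pixels'][...,::-1]*1.6,0,255).astype('uint8'))
E
python3 look.py 6;python3 lw.py 6
```

```text
8.8 [0.6104 0.0261 0.049 ] [ 1.63375293 -0.77970994 -0.89943794]
```

View pics/w6.png

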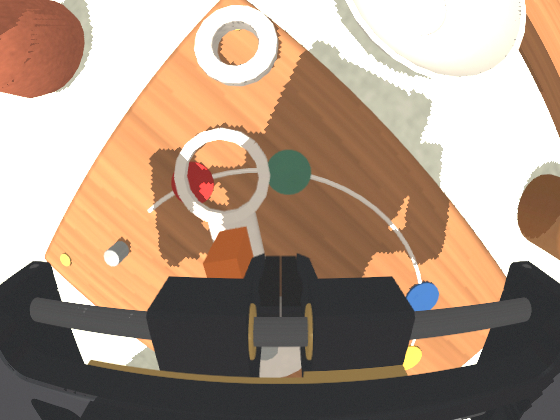

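View pics/s6.png

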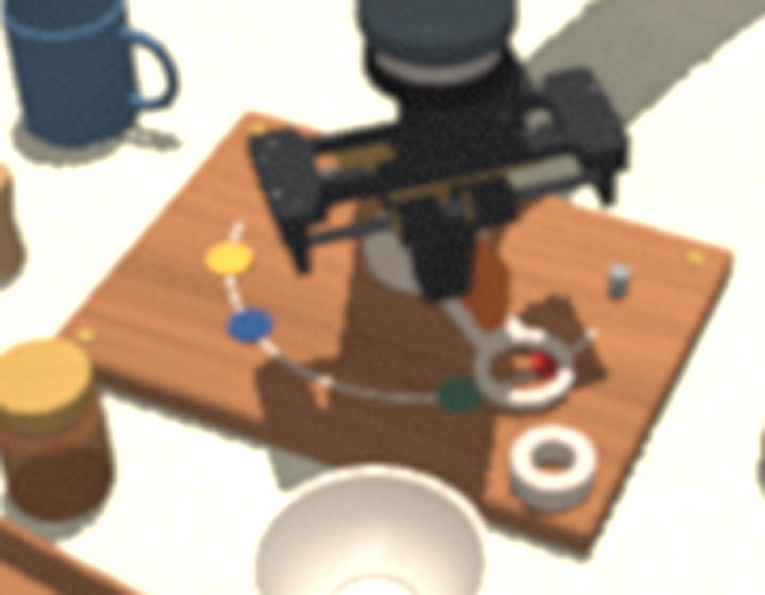

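>>> servo_tool:
  commands:
    - [[0.065,-0.49,0,-4,1],[0.05,-0.37,0,-3,1],[0.035,-0.25,0,-2,1],[0.02,-0.12,0,-1,1],[0,0,0,0,1]]

```text
t: 9.57
tcp_pos: [0.6017, 0.0344, 0.049]
tool_rot: [-0.0, 0.866, 0.5, 0.0]
contact_force: [4.7, -0.1, -1.5]
gripper_width: 0.0006
```

```bash
python3 look.py 7;python3 lw.py 7
```

```text
9.575 [0.6017 0.0344 0.049 ] [ 4.67087107 -0.0757121  -1.49246795]
```

View pics/w7.png

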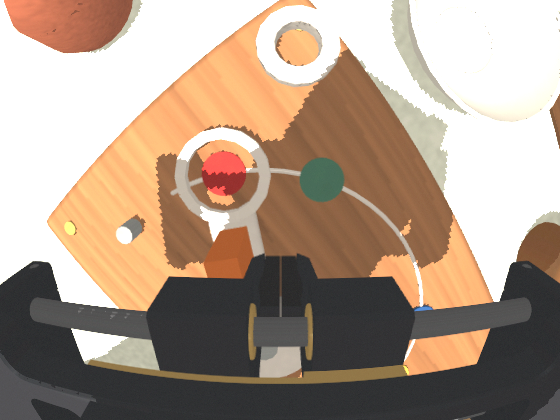

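View pics/s7.png

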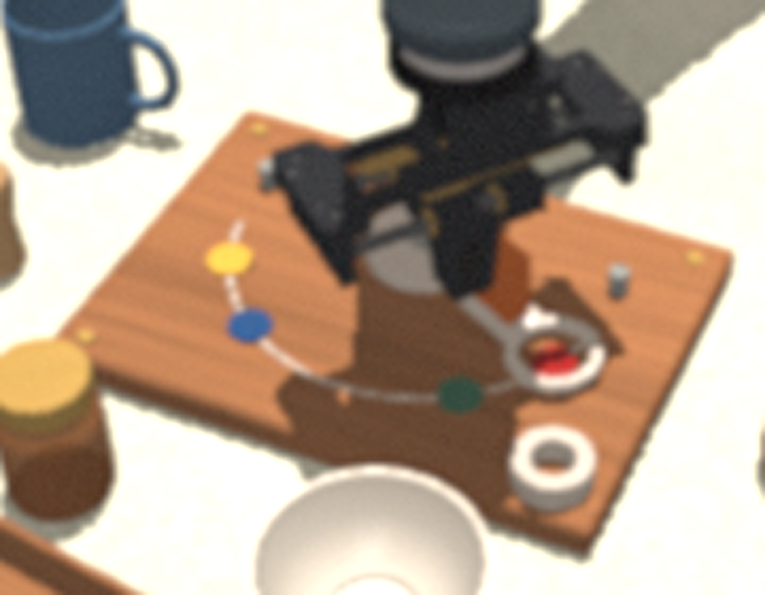

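Ring is centred on the red spot in the wrist view (ring centre about (222,175), spot about (224,173)). I'll back straight off the face, lift, and check the angles.

>>> servo_tool:
  commands:
    - [[0,0.5,0,0,1],[0,1.2,0,0,1],[0,0.8,0,0,1],[0,0,-3,0,1],[0,0,-5,0,1]]

```text
t: 10.35
tcp_pos: [0.622, 0.0208, 0.1281]
tool_rot: [-0.001, 0.866, 0.5, -0.002]
contact_force: [0.6, 0.0, 0.1]
gripper_width: 0.0004
```

>>> servo_tool:
  commands:
    - [[0,0,-5,0,1],[0,0,-5,0,1],[0,0,-5,0,1],[0,0,0,0,1],[0,0,0,0,1]]

```text
t: 10.98
tcp_pos: [0.6229, 0.0211, 0.2782]
tool_rot: [-0.0, 0.866, 0.5, -0.001]
contact_force: [-0.4, -0.3, -0.5]
gripper_width: 0.0001
```

```bash
python3 look.py 8;python3 lw.py 8
```

```text
10.975 [0.6229 0.0211 0.2782] [-0.37541479 -0.33504906 -0.46621133]
```

View pics/t8.png

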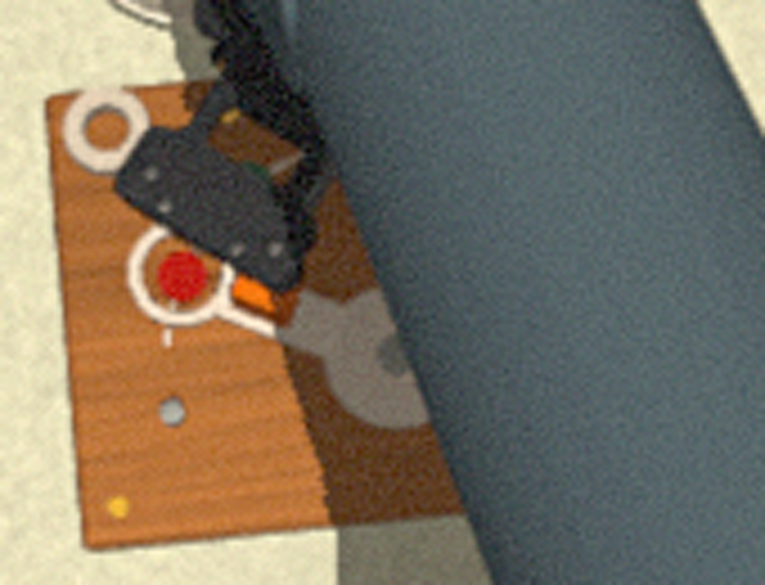

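View pics/w8.png

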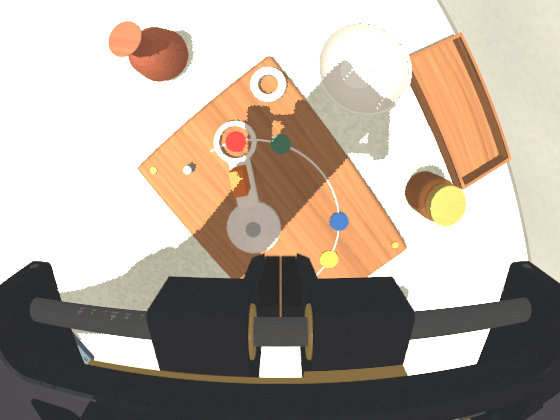

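Run:
```python
from wr import *
d=pickle.load(open('top.pkl','rb'));w=pickle.load(open('wrist.pkl','rb'))
f=lambda x,y:(205+(x+.5)/4.5-.5,145+(y+.5)/4.5-.5)
for p,z in[((180,273),.034),((183,277),.024)]:
    v=ray(d,f(*p),z)[:2]-[.556,-.0201];print(np.hypot(*v),np.arctan2(v[1],v[0]))
a=cv2.resize(w['pixels'][110:200,190:310],(800,600),interpolation=cv2.INTER_CUBIC)
cv2.imwrite('pics/w8z.png',np.clip(a[...,::-1]*1.2,0,255).astype('uint8'))
```

```text
0.11605183007480771 1.2286666212002606
0.11492328511456272 1.2272379023094433
```

View pics/w8z.png

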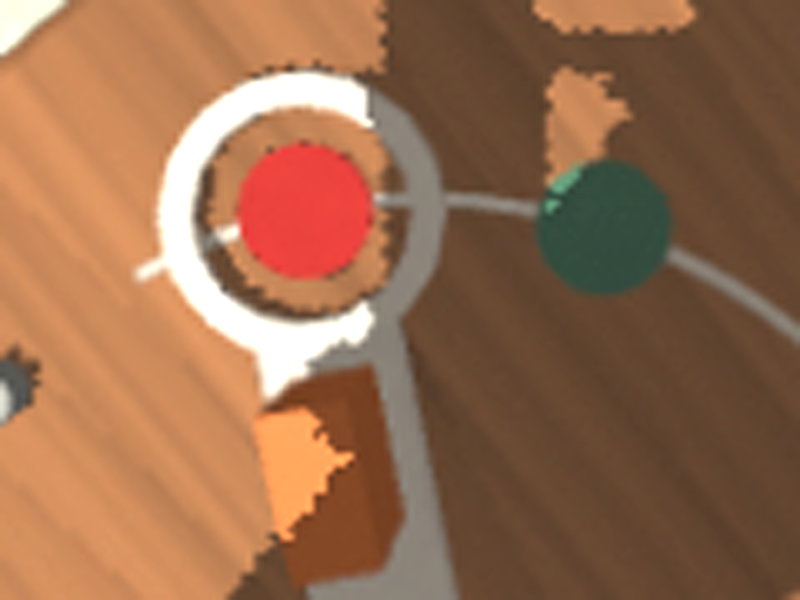

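Centred with a clear gap all round, and the arm is clear.

```bash
python3 -c "
from bench import arm;print(arm.job_done())"
```

```text
the job is handed in; nothing more can be done
None
```

The white ring now encircles the red spot, and I handed the job in at about 11 s of the 35 s allowed. I pushed only the tab's right face with the closed fingertips, in a slow arc. The contact force stayed at or below about 5 N in every reading. Then I backed off and lifted clear.

**Last checks:** With the arm lifted clear, the top camera put the ring at 1.229 rad in world axes and the red spot at 1.227 rad. The wrist camera shows the whole spot inside the ring with a gap all round. The force reading was back to about zero. The sale goods I could see in the last pictures (sticker roll, vase, bowl and jar) stood where they had been. The mug had not moved in the scene-camera picture taken just before I backed off. I did not look at the shaker again after starting to move, but the gripper never came near it.

**One disagreement:** With the gripper closed, the pictures put the fingertips about 25 mm higher than the stated 22 mm ahead of the TCP. My first approach at the planned height therefore met nothing. I backed off, went down 2 cm and pushed from there.

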